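Gauge a book's thickness in the bench dial caliper

ROBOT

A 7-joint arm with a two-finger parallel gripper is mounted at the origin on the work surface. World frame = base frame: x ahead of the robot, y to its left, z up, the work surface at z = 0. Lengths are in mm, angles in rad, forces in N, time in s.
With the tool pointing down it reaches from about 425 to 1025 mm from the base axis. Payload 9.4 kg.
Tool frame: the origin (TCP) lies at the very end of the fingers, on their centre line; the grasp point (between the pads) lies 19 mm behind it; z points along the fingers, y is the direction in which the jaws open and shut (so a half turn about z gives the same grasp; the last joint's range is limited). The gripper opens to 93 mm and grips with 3 to 60 N. Pads are 15 mm wide; open, the fingers measure 128 mm over their backs; the gripper's body (75 mm by 188 mm) begins 65 mm behind the grasp point.
Start: joints at [1.038, 0.599, -0.003, 1.599, 0.002, 0.943, -0.08], TCP at [319.121, -650.988, 218.618] pointing down, gripper open.
Joint ranges: [-2.57, 2.57], [-0.35, 1.97], [-1.29, 1.29], [0.11, 2.56], [-1.05, 4.19], [0.11, 1.86], [-2.63, 2.63]. Speed limits (rad/s): [2.22, 2.22, 3.01, 3.01, 3.14, 3.14, 3.14].

INTERFACE

Orientations are given as [roll, pitch, yaw] about the fixed x, y, z axes, in that order (R = Rz(yaw) Ry(pitch) Rx(roll)).
In Python, from rig import ctrl, vision, order, finder gives the robot as it stands. The module is installed in compiled form; this text tells all that it offers.
- The arm moves only by the tool step_arm, never from a script. Its argument "deltas" is a list of rows, each a list of 2 entries, a list of its own where there are three numbers: the shift along the tool's x, y, z in mm, then the turn, a rotation vector about the tool's x, y, z in degrees. In form: [[[dx, dy, dz], [wx, wy, wz]], ...]. A call has 1 to 20 rows; each row shifts and turns the pose as measured when the row begins, along the tool's axes as they then stand; what a row does not reach is not made up. A row lasts 1/8 s, in which the tool goes at most 62.5 mm and 10.7 degrees, less where a joint would pass 70% of its speed; a pose out of reach is approached as far as the arm can. A call is refused whole if a number of a shift passes 62.5 or a number of a turn 10.7, either way. A call with a gripper value outside its range is refused whole. "gripper" is the gripper command: -1 is fully open, 1 is shut, values between are in proportion, set as the call begins (left out, the last holds). The fingers move at their own pace and stop on an object; the grip force is fixed at half the most. Time passes only in rows, so rows that do not move let the fingers close. It gives the time, the measured TCP pose, the force and the opening at its end, in the units of the state.
- ctrl.read_state(): the state, without advancing time (a new reading comes with each control period).
- vision.capture(name): name is "scene" or "top"; returns a dict with "frame" (420x560x3 uint8, red, green, blue), "z_map" (420x560 float32, mm along the optical axis (not along the pixel's ray), 0 where there is no reading), "mtx" (3x3 intrinsics, pixels), "rvec" (rotation vector, rad) and "tvec" (3), from world to camera coordinates, as OpenCV has them. Camera axes: x right, y down, z forward; pixel columns grow to the right and rows downward; lengths in mm; the calibration is good to about 2 mm. A picture is of the moment at which its call begins.
- order.finish_job(): hands the job in, once; it reports no verdict.
Trained networks look in a picture, given as the dict that the camera call returned (one of the last four; its "shot" number tells which), for a name from the list of things; names that differ only in an ending like _2 or _b are one class to them, and where a whole thing is asked for, a point or a joint stands for the part that bears it (a point fixed in the world has none). Each returns a list of dicts, best first, with "p" (0 to 1); they miss things now and then, are a little off and sometimes report something else, mostly with a low value. They report only what shows in the picture. A call takes as long as a camera call.
- finder.boxes_of(picture, thing): "centre" ([x, y, z] in mm, in the coordinates of the camera as it stood for that picture, good to about 4 mm: the middle of the surface that is visible of it).
- finder.pinpoint(picture, thing): "centre" ([x, y, z] in mm, in the coordinates of the camera as it stood for that picture, good to about 4 mm: a listed point, or the origin of a listed thing).
The state is a dict: "time_s": time; "joints": joint angles; "joint_vel": joint speeds; "effort": joint torques, N m; "tool_pos": TCP position; "tcp_rot": TCP orientation; "wrist_force": force on the tool from outside, world axes, zero at the start; "moment": the same for the moment, N m; "width": finger opening in mm.
Only numpy, scipy, OpenCV 4.12 (cv2) and the standard library are available. Lean on these libraries where they do the work, as an engineer would, in place of code of your own. Each camera call takes 0.05 s, during which the arm holds its last target.

TASK

Measure how thick the small red book is: set it down gently (not dropped) standing upright on the bed of the bench caliper, centred between the two jaws with its covers facing them. Slide the moving jaw shut until the book is pressed against the fixed jaw and the dial needle stands in the green, never running the needle to its stop at the end of the red. Then press the red lock lever fully down, leaving book and needle as they are, and do not disturb the other two books, the glue jar or the brush pot.

Things in the scene. Friction and masses are not known exactly. Their poses are not given: they have to be found in the camera images.
- red_book_center (a point): Centre (half-way up) of the red hardcover book, the one to measure: a rigid block 36 mm thick (its y axis, across the two covers), 72 mm wide (its x axis; the spine is at -x) and 108 mm tall (z axis up), about 150 g. It stands upright on the table, so this point starts 54 mm above the table; on the caliper's bed it is 66 mm above the table.
- blue_book_center (a point): Centre of the blue book standing on the table, a bystander: 44 mm thick (y), 72 mm wide (x), 115 mm tall.
- grey_book_center (a point): Centre of the grey book standing on the table, a bystander: 28 mm thick (y), 72 mm wide (x), 104 mm tall.
- caliper: Bench dial caliper, bolted down. Origin on the table; y = sliding direction (jaw opens towards +y), x across, z up. Steel bed 110 mm wide (x +-55), y -130 to 170 mm, top 12 mm above the table. The moving jaw is a grey block 70 mm wide; its sprung face stands at y = -100 mm + jaw + plunger. A book pressed against the fixed jaw has its centre at x = 0, y = -82 mm.
- fixed_jaw: Grey fixed jaw of the caliper, 70 mm wide, 22 mm thick, 50 mm tall on the bed (top 62 mm above the table). Origin at the foot of its measuring face, in the middle (caliper y = -100 mm, 12 mm above the table); the face looks along the caliper's +y.
- jaw (a joint): Moving jaw (m): 0 shut, 0.13 fully open; it is the distance from the fixed jaw to the moving jaw's sprung face while that is not pressed in. Starts at 0.105 to 0.13. Slides with about 8 N of friction and stays where it is left, also against the plunger's spring.
- plunger (a joint): How far the moving jaw's sprung face (plate 50 mm wide, top 56 mm above the table) is pressed in (m): 0 free, 0.012 stop; spring 0.6 N per mm. It turns the red dial needle: arc black below 0.004, green 0.004 to 0.009 (2.4 to 5.4 N), red above, to the stop. Merely pushing the book along the bed presses it in by 1 to 3 mm.
- thumb_grip (a point): Grip point on the black thumb grip on the moving jaw: upright block 24 mm along the slide (caliper y), 30 mm across (x), from 47 to 105 mm above the table; the point is on its centre line, 90 mm up, at caliper x = 0, y = jaw. 50 mm from it towards the book is the centre of the upward-facing dial, 52 mm across, top 60 mm above the table.
- lock (a joint): Red lock lever on the moving jaw's caliper -x side, hinged about the slide direction: 0 = raised, sloping up at 40 degrees away from the jaw; 0.698 rad = fully down, level, at its stop; locked above 0.6. Starts at 0 to 0.12, stays where left; about 3 N straight down at mid-length lays it down. It marks the reading as locked; friction holds the jaw.
- lock_tip (a point): Centre of the red ball (16 mm across) on the lock lever's free end, 62 mm from the pivot; the lever is a round bar of 10 mm diameter. The pivot is at caliper x = -45 mm, y = -38 mm + jaw, 47 mm above the table. Fully down, the ball is at caliper x = -107 mm, 47 mm above the table.
- glue_jar: Glue jar standing on the table, a bystander, 64 mm across and 85 mm tall; origin under its centre.
- brush_pot: Glass pot of brushes standing on the table, a bystander, 76 mm across, about 215 mm tall with the brushes; origin under its centre.

How it is judged (in metres and radians):
On the way, in this order (a step that is already met when the one before it is completed fails the run):
1. the red book stands on the caliper's bed between the jaws, released (x of red_book_center in the frame of caliper between -0.025 and 0.025 m and z of red_book_center in the frame of caliper between 0.062 and 0.07 m and angle between red_book_center's own z axis and vertical below 0.08 rad and y of red_book_center in the frame of caliper between -0.086 and 0.015 m and linear speed of red_book below 0.03 m/s and contact force between the fingers and red_book below 0.1 N), for 0.2 s.
2. the jaw is shut on the book: book pressed against the fixed jaw with more than 1 N and the needle in the green, lever still up (x of red_book_center in the frame of caliper between -0.025 and 0.025 m and z of red_book_center in the frame of caliper between 0.062 and 0.07 m and angle between red_book_center's own z axis and vertical below 0.08 rad and value of joint plunger between 0.004 and 0.009 m and y of red_book_center in the frame of caliper between -0.086 and -0.078 m and angle between the y axis of red_book_center and the y axis of caliper, either way round below 0.06 rad and contact force between fixed_jaw and red_book above 1 N and value of joint lock below 0.35 rad), for 0.2 s.
3. the lock lever is pressed down with the needle still in the green (value of joint plunger between 0.004 and 0.009 m and value of joint lock above 0.6 rad), for 0.2 s.
At the end, for the whole second after the job is handed in: Red book at rest on the bed, upright (0.08 rad), square (0.06 rad), pressed on the fixed jaw (over 1 N), centre within 25 mm of the jaws' middle line and 4 mm of its place against the fixed jaw; plunger in by 4 to 9 mm (needle in the green), jaw still; lock lever down (above 0.6 rad) (all of step 3 and x of red_book_center in the frame of caliper between -0.025 and 0.025 m and z of red_book_center in the frame of caliper between 0.062 and 0.07 m and angle between red_book_center's own z axis and vertical below 0.08 rad and y of red_book_center in the frame of caliper between -0.086 and -0.078 m and angle between the y axis of red_book_center and the y axis of caliper, either way round below 0.06 rad and contact force between fixed_jaw and red_book above 1 N and velocity of joint jaw between -0.003 and 0.003 m/s and linear speed of red_book below 0.02 m/s); the robot touches nothing.
It fails at once if the needle is run to its stop at the end of the red (plunger past 11.5 mm) (value of joint plunger above 0.0115 m).
It fails at once if the red book is dropped: in the air, touching nothing, more than about 20 mm above the bed (height (world z) of red_book_center above 0.086 m and contact force between red_book and anything else below 0.01 N).
It fails at once if the red book is knocked over (angle between red_book_center's own z axis and vertical above 1 rad).
It fails at once if a bystander (blue or grey book, glue jar, brush pot) is shifted more than 20 mm or knocked over (distance of blue_book_center from where it was at the start of the episode above 0.02 m or distance of grey_book_center from where it was at the start of the episode above 0.02 m or distance of glue_jar from where it was at the start of the episode above 0.02 m or distance of brush_pot from where it was at the start of the episode above 0.02 m).
It also fails if it takes over 72 s, if anything falls off the work surface, if the arm or the gripper's body presses on something with over 40 N, if the wrist force passes 120 N, or if a joint passes its speed limit or range.

## Working session

There is one attempt and no reset: what is moved stays moved. The work goes in short steps, Python scripts to look and compute and a tool call to move; the robot and the scene stay as the last step left them, time stands still between calls to the robot, and variables do not carry over. Pictures are saved under pics/ and viewed, and the job is handed in when it is done.

Besides the shell and the picture viewer there is one more tool, called after "Request:" as a command line: name --argument value ..., lists and objects as JSON in quotes. step_arm: Moves the arm, as the interface text tells. Its arguments: {"type":"object","properties":{"deltas":{"type":"array","items":{"type":"array"}},"gripper":{"type":"number"}},"required":["deltas"]}

```bash
mkdir -p pics; cat > h.py <<'E'
import numpy as np, cv2
from rig import ctrl, vision, order, finder
def w(pic,p):
    R,_=cv2.Rodrigues(np.array(pic["rvec"],float)); return R.T@(np.array(p,float).ravel()-np.array(pic["tvec"],float).ravel())
def cloud(pic):
    z=pic["z_map"]; K=np.array(pic["mtx"]); v,u=np.indices(z.shape)
    P=np.stack([(u-K[0,2])/K[0,0]*z,(v-K[1,2])/K[1,1]*z,z],-1)
    R,_=cv2.Rodrigues(np.array(pic["rvec"],float)); return (P-np.array(pic["tvec"],float).ravel())@R
def save(pic,n): cv2.imwrite("pics/"+n+".png",cv2.cvtColor(pic["frame"],cv2.COLOR_RGB2BGR))
E
python3 - <<'E'
from h import *
s=ctrl.read_state(); print({k:np.round(v,3).tolist() for k,v in s.items()})
for n in ["scene","top"]:
    p=vision.capture(n); save(p,n+"0"); np.savez(n+"0.npz",c=cloud(p),f=p["frame"])
    print(n,w(p,[0,0,0]))
    for t in ["red_book_center","blue_book_center","grey_book_center","caliper","fixed_jaw","thumb_grip","lock_tip","glue_jar","brush_pot"]:
        r=finder.pinpoint(p,t)
        print(t,[(round(d["p"],2),np.round(w(p,d["centre"])).tolist()) for d in r[:3]])
E
```

```text
{'time_s': 0.0, 'joints': [1.038, 0.6, -0.003, 1.6, 0.002, 0.943, -0.08], 'joint_vel': [0.002, 0.0, 0.001, -0.001, 0.001, 0.001, -0.001], 'effort': [0.0, -76.508, 1.497, -25.235, -0.052, 0.017, 0.0], 'tool_pos': [318.907, -650.553, 217.765], 'tcp_rot': [-3.14, 0.0, 0.456], 'wrist_force': [-0.07, 0.161, 0.777], 'moment': [-0.053, 0.04, -0.005], 'width': 92.945}
scene [1292.30506173  176.85901163  590.29338304]
red_book_center [(0.83, [547.0, -373.0, 56.0])]
blue_book_center [(0.87, [436.0, 311.0, 60.0])]
grey_book_center [(0.61, [424.0, -328.0, 53.0]), (0.19, [652.0, 363.0, -2.0])]
caliper [(0.82, [618.0, 48.0, 6.0])]
fixed_jaw [(0.79, [636.0, -44.0, 10.0])]
thumb_grip [(0.69, [595.0, 171.0, 95.0])]
lock_tip [(0.47, [504.0, 114.0, 87.0])]
glue_jar [(0.61, [539.0, 491.0, -3.0]), (0.45, [505.0, 112.0, 85.0])]
brush_pot [(0.61, [653.0, 359.0, -2.0])]
top [ 290.05013024   51.73264078 1261.72022811]
red_book_center [(0.75, [548.0, -374.0, 47.0])]
blue_book_center [(0.63, [434.0, 313.0, 57.0])]
grey_book_center [(0.78, [419.0, -332.0, 51.0])]
caliper [(0.59, [613.0, 48.0, 0.0])]
fixed_jaw [(0.65, [632.0, -47.0, 14.0])]
thumb_grip [(0.73, [591.0, 165.0, 87.0]), (0.34, [633.0, -46.0, 16.0])]
lock_tip [(0.69, [633.0, -48.0, 15.0]), (0.52, [506.0, 116.0, 81.0])]
glue_jar [(0.9, [536.0, 490.0, 2.0])]
brush_pot [(0.88, [652.0, 364.0, -2.0]), (0.39, [612.0, 50.0, 0.0])]
```

View pics/scene0.png

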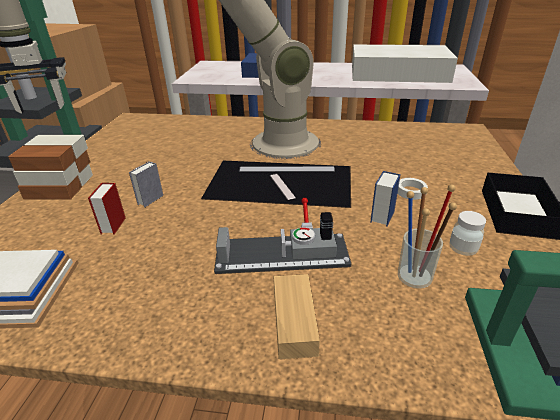

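View pics/top0.png

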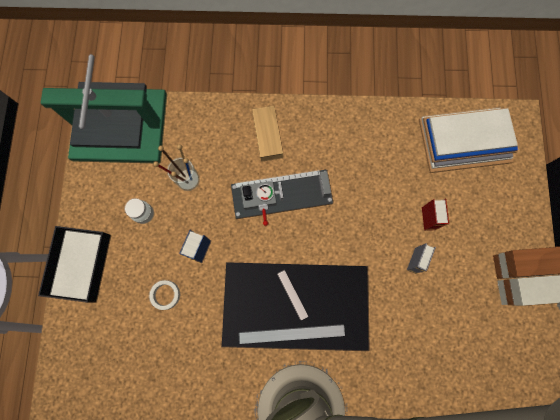

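```bash
python3 - <<'E'
from h import *
T=np.load("top0.npz");S=np.load("scene0.npz")
def rect(c,f,m):
    P=c[m][:,:2].astype(np.float32); r=cv2.minAreaRect(P); print(len(P),"z",np.round(np.percentile(c[m][:,2],[5,50,95]),1),"ctr",np.round(r[0],1),np.round(r[1],1),round(r[2],2),"med",np.round(np.median(P,0),1))
for nm,D in(("top",T),("scene",S)):
    c=D["c"];f=D["f"].astype(int)
    near=lambda x,y,r:np.hypot(c[...,0]-x,c[...,1]-y)<r
    z=c[...,2]
    print(nm)
    for n,x,y,z0,z1 in(("red",547,-373,100,120),("blue",435,312,108,125),("grey",421,-330,97,112)):
        rect(c,f,near(x,y,65)&(z>z0)&(z<z1))
    print("fixed");rect(c,f,near(637,-58,60)&(z>56)&(z<68))
    print("grip");rect(c,f,near(593,168,40)&(z>98)&(z<112))
    print("bed");rect(c,f,near(615,48,200)&(z>8)&(z<15))
    m=near(505,114,50)&(f[...,0]>120)&(f[...,1]<70);rect(c,f,m)
E
```

```text
top
333 z [100.9 104.4 109.1] ctr [ 545.9 -374.8] [70.5 38.5] 3.26 med [ 544.6 -374.8]
399 z [109.  112.2 116.2] ctr [434.9 310.1] [45.5 71. ] 70.2 med [433.1 311.2]
263 z [ 97.7 101.2 105. ] ctr [ 418.9 -329.7] [29.2 72.1] 68.06 med [ 418.  -328.2]
fixed
171 z [57.5 61.3 64.1] ctr [634.5 -57.7] [69.3 22.4] 10.34 med [634.3 -56.8]
grip
85 z [ 99.9 103.9 107. ] ctr [591.8 167.4] [31.3 23. ] 5.04 med [590.9 167.4]
bed
1910 z [ 8.6 11.5 14.3] ctr [620.4  62.1] [329.2 206.5] 84.62 med [609.6  41.3]
47 z [54.5 76.  88.6] ctr [524.8 116.5] [54.1 11.8] 7.91 med [520.4 117.6]
scene
307 z [101.9 105.8 109. ] ctr [ 550.1 -373.1] [74.3 39. ] 3.43 med [ 552.2 -372.5]
307 z [110.  112.5 115.6] ctr [437.9 311.6] [44.5 74.8] 70.63 med [440.  312.3]
199 z [ 97.8 102.1 104.9] ctr [ 420.8 -327.4] [32.3 74.5] 67.53 med [ 424.1 -327.3]
fixed
220 z [57.8 62.1 63.7] ctr [637.6 -56.3] [71.8 22.3] 10.97 med [642.5 -54.7]
grip
111 z [100.  104.7 106.2] ctr [596.1 169.7] [32.6 23.8] 10.75 med [599.9 169.4]
bed
2706 z [10.  12.4 14.3] ctr [670.7  82.7] [229.6 299.4] 10.02 med [635.5  41.1]
86 z [56.5 72.5 89.3] ctr [529.6 117.9] [48.9 12. ] 8.49 med [527.3 118.8]
```

The scene shows the red book near pixel (108,208), the caliper near (283,250) with the fixed jaw on the left, and the lever raised at (305,210). In the top view the red book is at (435,213), the fixed jaw at (325,182), the grip at (248,192) and the lever ball at (265,223). I'll write a planner helper and check the obstacle heights.

```bash
cat > plan.py <<'E'
import sys,json
from h import *
from scipy.spatial.transform import Rotation as Ro
# plan.py x y z yawdeg nrows : rows from the current pose (turn and shift spread evenly)
def plan(x,y,z,yaw,n):
    s=ctrl.read_state(); p=np.array(s["tool_pos"]);R=Ro.from_euler("xyz",s["tcp_rot"])
    G=Ro.from_euler("xyz",[np.pi,0,np.radians(yaw)]); t=np.array([x,y,z],float)
    rv=(R.inv()*G).as_rotvec()
    rows=[];q=p.copy();C=R
    for i in range(n):
        rows.append([np.round(C.inv().apply((t-p)/n),1).tolist(),np.round(np.degrees(rv/n),1).tolist()])
        C=C*Ro.from_rotvec(rv/n)
    print(json.dumps(rows))
if __name__=="__main__":
    a=[float(v) for v in sys.argv[1:]]; plan(*a[:4],int(a[4]))
E
python3 - <<'E'
from h import *
c=np.load("top0.npz")["c"]
m=(c[...,1]<-450)&(c[...,2]>20)&(c[...,0]>150)&(c[...,0]<800)
print(np.percentile(c[m],[1,50,99],axis=0).round())
E
python3 plan.py 548 -374 200 3.35 10
```

```text
[[ 301. -665.   22.]
 [ 411. -572.  122.]
 [ 797. -454.  141.]]
[[[32.7, -14.8, 1.9], [0.0, 0.0, 2.3]], [[32.1, -16.1, 1.9], [0.0, 0.0, 2.3]], [[31.5, -17.3, 1.9], [0.0, 0.0, 2.3]], [[30.8, -18.6, 1.9], [0.0, 0.0, 2.3]], [[30.0, -19.8, 1.9], [0.0, 0.0, 2.3]], [[29.2, -21.0, 1.9], [0.0, 0.0, 2.3]], [[28.3, -22.1, 1.9], [0.0, 0.0, 2.3]], [[27.4, -23.2, 1.9], [0.0, 0.0, 2.3]], [[26.5, -24.3, 1.9], [0.0, 0.0, 2.3]], [[25.5, -25.3, 1.9], [0.0, 0.0, 2.3]]]
```

Request:
step_arm --deltas '[[[32.7,-14.8,1.9],[0.0,0.0,2.3]],[[32.1,-16.1,1.9],[0.0,0.0,2.3]],[[31.5,-17.3,1.9],[0.0,0.0,2.3]],[[30.8,-18.6,1.9],[0.0,0.0,2.3]],[[30.0,-19.8,1.9],[0.0,0.0,2.3]],[[29.2,-21.0,1.9],[0.0,0.0,2.3]],[[28.3,-22.1,1.9],[0.0,0.0,2.3]],[[27.4,-23.2,1.9],[0.0,0.0,2.3]],[[26.5,-24.3,1.9],[0.0,0.0,2.3]],[[25.5,-25.3,1.9],[0.0,0.0,2.3]]]' --gripper -1

```text
time_s: 2.25
tool_pos: [555.2, -371.7, 199.2]
tcp_rot: [3.139, -0.001, 0.035]
wrist_force: [-0.0, -0.4, 0.2]
width: 93.1
```

```bash
python3 plan.py 548 -374 140 3.35 4; python3 -c "
from h import *
s=ctrl.read_state();print(s['time_s'],s['tool_pos'],s['tcp_rot'])"
```

```text
[[[-1.8, 0.5, 14.8], [0.0, -0.0, -0.3]], [[-1.8, 0.5, 14.8], [0.0, -0.0, -0.3]], [[-1.8, 0.5, 14.8], [0.0, -0.0, -0.3]], [[-1.8, 0.5, 14.8], [0.0, -0.0, -0.3]]]
2.25 [ 555.16766844 -371.67741764  199.22211834] [ 3.13871386e+00 -6.26709211e-04  3.46242972e-02]
```

Request:
step_arm --deltas '[[[-1.8,0.5,14.8],[0,0,-0.3]],[[-1.8,0.5,14.8],[0,0,-0.3]],[[-1.8,0.5,14.8],[0,0,-0.3]],[[-1.8,0.5,14.8],[0,0,-0.3]],[[0,0,0],[0,0,0]]]'

```text
time_s: 2.88
tool_pos: [547.5, -373.7, 135.8]
tcp_rot: [3.14, 0.0, 0.058]
wrist_force: [0.4, 0.4, -0.0]
width: 93.0
```

```bash
python3 plan.py 548 -374 73 3.35 5; python3 - <<'E'
from h import *
p=vision.capture("scene"); save(p,"s1")
E
```

```text
[[[0.1, 0.0, 12.6], [0.0, 0.0, -0.0]], [[0.1, 0.0, 12.6], [0.0, 0.0, -0.0]], [[0.1, 0.1, 12.6], [0.0, 0.0, -0.0]], [[0.1, 0.1, 12.6], [0.0, 0.0, -0.0]], [[0.1, 0.1, 12.6], [0.0, 0.0, -0.0]]]
```

View pics/s1.png

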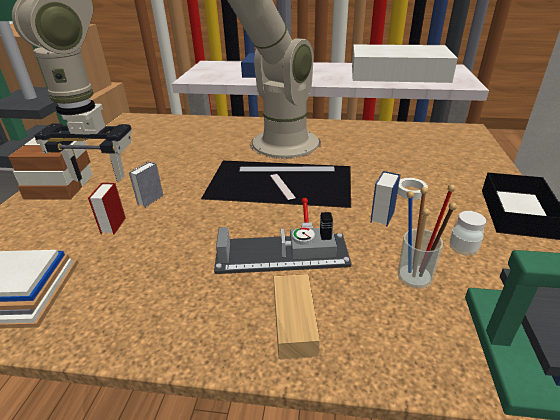

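```bash
python3 - <<'E'
from h import *
p=vision.capture("scene"); save(p,"s2")
print(p["shot"])
q=np.array([[547,-327,136],[547,-420,136],[547,-373,136],[547,-373,108.]])
print(cv2.projectPoints(q,np.array(p["rvec"]),np.array(p["tvec"]),np.array(p["mtx"]),None)[0].round())
f=p["frame"];cv2.imwrite("pics/s2c.png",cv2.resize(f[90:250,0:180,::-1],None,fx=4,fy=3.7,interpolation=cv2.INTER_CUBIC))
E
```

```text
4
[[[117. 181.]]

 [[ 81. 179.]]

 [[ 99. 180.]]

 [[102. 190.]]]
```

View pics/s2c.png

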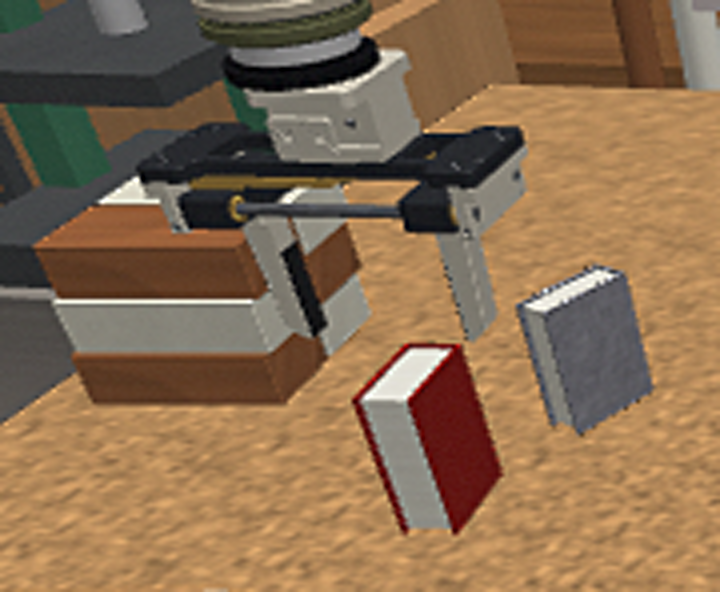

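The fingers are at crop pixels (310,330) and (480,335), on either side of the book top at (410,365). This matches the projection, so I'll descend and grip.

Request:
step_arm --deltas '[[[0,0,12.6],[0,0,0]],[[0,0,12.6],[0,0,0]],[[0,0,12.6],[0,0,0]],[[0,0,12.6],[0,0,0]],[[0,0,10],[0,0,0]],[[0,0,0],[0,0,0]]]'

```text
time_s: 3.72
tool_pos: [549.2, -374.2, 72.8]
tcp_rot: [3.138, -0.002, 0.059]
wrist_force: [0.3, 0.2, -0.4]
width: 92.8
```

Request:
step_arm --deltas '[[[0,0,0],[0,0,0]],[[0,0,0],[0,0,0]],[[0,0,0],[0,0,0]],[[0,0,0],[0,0,0]],[[0,0,0],[0,0,0]],[[0,0,0],[0,0,0]],[[0,0,0],[0,0,0]],[[0,0,0],[0,0,0]]]' --gripper 1

```text
time_s: 4.72
tool_pos: [550.0, -374.7, 74.3]
tcp_rot: [3.137, -0.004, 0.059]
wrist_force: [-0.3, 0.2, 0.3]
width: 35.9
```

Request:
step_arm --deltas '[[[0,0,-5],[0,0,0]],[[0,0,-15],[0,0,0]],[[0,0,-20],[0,0,0]],[[0,0,-25],[0,0,0]],[[0,0,-25],[0,0,0]],[[0,0,-15],[0,0,0]],[[0,0,0],[0,0,0]]]'

```text
time_s: 5.6
tool_pos: [549.3, -374.1, 186.7]
tcp_rot: [3.136, -0.005, 0.059]
wrist_force: [0.8, -0.2, -1.3]
width: 35.7
```

```bash
python3 plan.py 629 -19 180 10.4 16; python3 - <<'E'
from h import *
p=vision.capture("scene"); save(p,"s3")
E
```

```text
[[[6.3, -21.9, 0.3], [0.0, -0.0, -0.4]], [[6.4, -21.8, 0.3], [0.0, -0.0, -0.4]], [[6.6, -21.8, 0.3], [0.0, -0.0, -0.4]], [[6.8, -21.7, 0.3], [0.0, -0.0, -0.4]], [[6.9, -21.7, 0.4], [0.0, -0.0, -0.4]], [[7.1, -21.6, 0.4], [0.0, -0.0, -0.4]], [[7.3, -21.6, 0.4], [0.0, -0.0, -0.4]], [[7.4, -21.5, 0.4], [0.0, -0.0, -0.4]], [[7.6, -21.4, 0.4], [0.0, -0.0, -0.4]], [[7.8, -21.4, 0.4], [0.0, -0.0, -0.4]], [[7.9, -21.3, 0.4], [0.0, -0.0, -0.4]], [[8.1, -21.3, 0.4], [0.0, -0.0, -0.4]], [[8.3, -21.2, 0.4], [0.0, -0.0, -0.4]], [[8.4, -21.1, 0.4], [0.0, -0.0, -0.4]], [[8.6, -21.1, 0.4], [0.0, -0.0, -0.4]], [[8.7, -21.0, 0.4], [0.0, -0.0, -0.4]]]
```

View pics/s3.png

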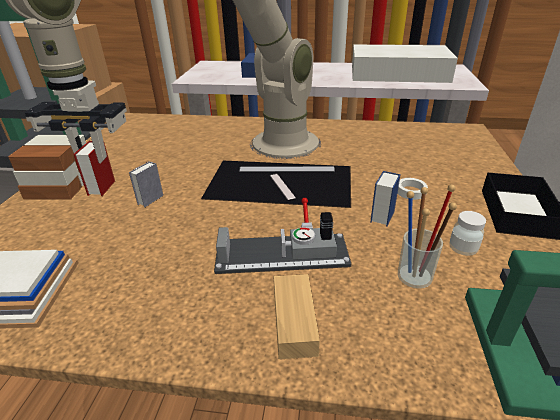

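The book is held and lifted at pixel (95,165). Next I'll carry it to the caliper.

Request:
step_arm --deltas '[[[6.3,-21.9,0.3],[0,0,-0.4]],[[6.4,-21.8,0.3],[0,0,-0.4]],[[6.6,-21.8,0.3],[0,0,-0.4]],[[6.8,-21.7,0.3],[0,0,-0.4]],[[6.9,-21.7,0.4],[0,0,-0.4]],[[7.1,-21.6,0.4],[0,0,-0.4]],[[7.3,-21.6,0.4],[0,0,-0.4]],[[7.4,-21.5,0.4],[0,0,-0.4]],[[7.6,-21.4,0.4],[0,0,-0.4]],[[7.8,-21.4,0.4],[0,0,-0.4]],[[7.9,-21.3,0.4],[0,0,-0.4]],[[8.1,-21.3,0.4],[0,0,-0.4]],[[8.3,-21.2,0.4],[0,0,-0.4]],[[8.4,-16,0.4],[0,0,-0.4]],[[6,-10,0.4],[0,0,-0.4]],[[0,0,0],[0,0,-0.4]],[[0,0,0],[0,0,0]]]'

```text
time_s: 7.78
tool_pos: [622.7, -19.3, 172.6]
tcp_rot: [-3.137, 0.006, 0.198]
wrist_force: [0.8, 0.6, -1.7]
width: 35.9
```

```bash
python3 plan.py 629 -19 175 10.4 2; python3 - <<'E'
from h import *
for n in("scene","top"):
    p=vision.capture(n); save(p,n+"4")
    f=p["frame"]
    cv2.imwrite("pics/c4%s.png"%n,cv2.resize(f[120:290,190:370,::-1] if n=="scene" else f[120:260,200:380,::-1],None,fx=4,fy=4)[:600,:800])
    print([(d["p"],w(p,d["centre"]).round(1)) for d in finder.pinpoint(p,"red_book_center")][:2])
    c=cloud(p); 
    for nm,(x,y,r,a,b) in {"fix":(636,-57,45,56,66),"grip":(594,168,40,98,112)}.items():
        m=(np.hypot(c[...,0]-x,c[...,1]-y)<r)&(c[...,2]>a)&(c[...,2]<b)
        print(nm,m.sum(),cv2.minAreaRect(c[m][:,:2].astype(np.float32)) if m.sum()>10 else 0)
E
```

```text
[[[3.1, 0.5, -1.2], [-0.1, 0.2, 0.5]], [[3.1, 0.4, -1.2], [-0.1, 0.2, 0.5]]]
[(0.91, array([621.3, -17.4, 155.7]))]
fix 220 ((638.661376953125, -55.998138427734375), (71.06326293945312, 21.938640594482422), 10.891303062438965)
grip 108 ((596.0179443359375, 169.86570739746094), (29.369375228881836, 23.73879623413086), 3.5830469131469727)
[(0.25, array([592. , 166.7,  88.2]))]
fix 0 0
grip 87 ((591.6962890625, 167.77972412109375), (31.212860107421875, 23.21841049194336), 10.158095359802246)
```

View pics/c4scene.png

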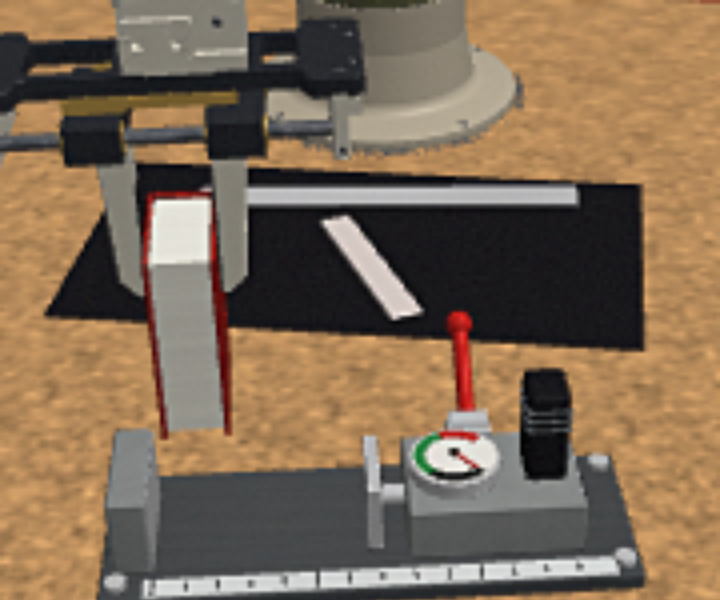

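View pics/c4top.png

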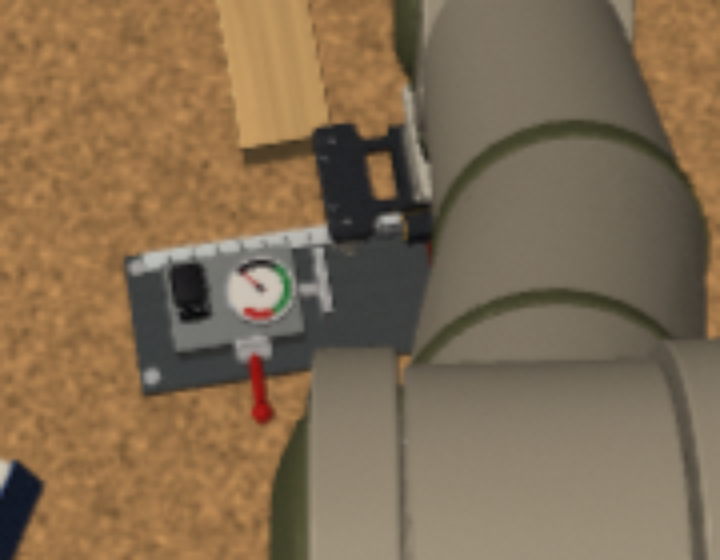

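Request:
step_arm --deltas '[[[3,0,0],[-0.1,0.2,0.5]],[[3,-0.5,5],[-0.1,0.2,0.5]],[[0,0,10],[0,0,0]],[[0,0,0],[0,0,0]]]'

```text
time_s: 8.48
tool_pos: [628.7, -18.7, 156.5]
tcp_rot: [-3.141, -0.001, 0.177]
wrist_force: [-0.5, -0.1, -0.8]
width: 35.5
```

```bash
python3 plan.py 629 -17 110 10.4 5
```

```text
[[[0.1, -0.3, 9.3], [-0.0, -0.0, -0.0]], [[0.1, -0.3, 9.3], [-0.0, -0.0, -0.0]], [[0.1, -0.3, 9.3], [-0.0, -0.0, -0.0]], [[0.1, -0.3, 9.3], [-0.0, -0.0, -0.0]], [[0.1, -0.3, 9.3], [-0.0, -0.0, -0.0]]]
```

Request:
step_arm --deltas '[[[0,-0.3,9],[0,0,0]],[[0,-0.3,9],[0,0,0]],[[0,-0.3,9],[0,0,0.1]],[[0,-0.3,9],[0,0,0]],[[0,-0.3,5],[0,0,0]],[[0,0,0],[0,0,0]]]'

```text
time_s: 9.22
tool_pos: [628.1, -17.0, 111.8]
tcp_rot: [-3.141, -0.0, 0.176]
wrist_force: [-0.9, -0.2, -1.8]
width: 36.1
```

```bash
python3 plan.py 629 -17 92 10.4 4; python3 - <<'E'
from h import *
n="scene"
p=vision.capture(n); save(p,n+"5")
f=p["frame"]
cv2.imwrite("pics/c5%s.png"%n,cv2.resize(f[150:290,200:370,::-1],None,fx=4,fy=4)[:600,:800])
E
```

```text
[[[0.2, 0.0, 4.9], [-0.0, -0.0, -0.1]], [[0.2, 0.0, 4.9], [-0.0, -0.0, -0.1]], [[0.2, 0.0, 4.9], [-0.0, -0.0, -0.1]], [[0.2, 0.0, 4.9], [-0.0, -0.0, -0.1]]]
```

View pics/c5scene.png

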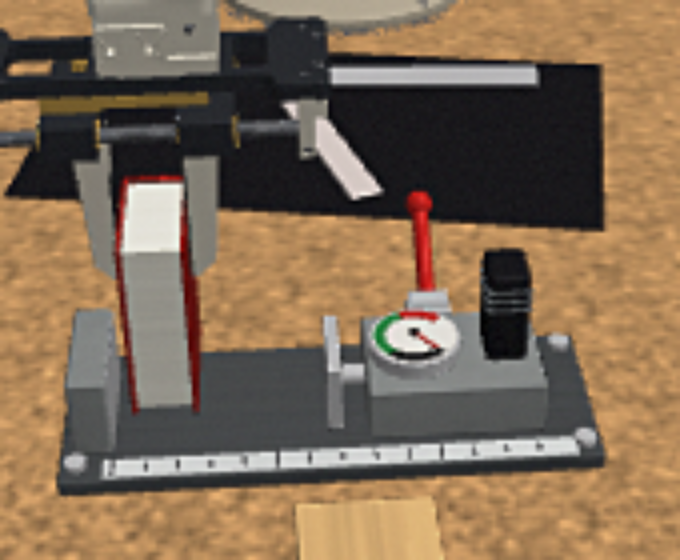

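The book hangs upright about 25 mm above the bed at crop pixel (165,300), right of the fixed jaw at (92,375). Now I'll lower it slowly.

Request:
step_arm --deltas '[[[0.1,0,5],[0,0,0]],[[0.1,0,5],[0,0,0]],[[0.1,0,5],[0,0,0]],[[0,0,3],[0,0,0]],[[0,0,1],[0,0,0]],[[0,0,0],[0,0,0]]]'

```text
time_s: 10.02
tool_pos: [629.0, -17.0, 92.3]
tcp_rot: [-3.141, -0.002, 0.175]
wrist_force: [-0.3, -0.4, -0.9]
width: 35.9
```

```bash
python3 plan.py 629 -17 87 10.4 3
```

```text
[[[-0.0, -0.0, 1.8], [-0.0, -0.0, -0.1]], [[-0.0, -0.0, 1.8], [-0.0, -0.0, -0.1]], [[-0.0, -0.0, 1.8], [-0.0, -0.0, -0.1]]]
```

Request:
step_arm --deltas '[[[0,0,1.5],[0,0,-0.1]],[[0,0,1.5],[0,0,-0.1]],[[0,0,1.0],[0,0,-0.1]],[[0,0,0],[0,0,0]]]'

```text
time_s: 10.52
tool_pos: [629.2, -17.0, 88.4]
tcp_rot: [-3.141, -0.002, 0.181]
wrist_force: [0.4, -1.0, -2.3]
width: 35.6
```

Request:
step_arm --deltas '[[[0,0,0.8],[0,0,0]],[[0,0,0.8],[0,0,0]],[[0,0,0],[0,0,0]]]'

```text
time_s: 10.9
tool_pos: [629.3, -17.0, 86.7]
tcp_rot: [-3.141, -0.002, 0.181]
wrist_force: [-0.4, -0.9, -2.7]
width: 35.7
```

Request:
step_arm --deltas '[[[0,0,0.7],[0,0,0]],[[0,0,0.4],[0,0,0]],[[0,0,0],[0,0,0]]]'

```text
time_s: 11.28
tool_pos: [629.4, -17.0, 86.3]
tcp_rot: [-3.141, -0.003, 0.181]
wrist_force: [-0.2, -1.3, -1.4]
width: 36.1
```

Request:
step_arm --deltas '[[[0,0,1.0],[0,0,0]],[[0,0,0.6],[0,0,0]],[[0,0,0],[0,0,0]]]'

```text
time_s: 11.65
tool_pos: [629.4, -17.1, 86.2]
tcp_rot: [-3.141, -0.004, 0.181]
wrist_force: [0.3, -0.3, -1.9]
width: 35.9
```

Request:
step_arm --deltas '[[[0,0,2.0],[0,0,0]],[[0,0,1.5],[0,0,0]]]'

```text
time_s: 11.9
tool_pos: [629.6, -17.4, 86.0]
tcp_rot: [-3.141, -0.005, 0.181]
wrist_force: [-6.5, 0.2, 16.9]
width: 36.0
```

```bash
python3 - <<'E'
from h import *
n="scene"
p=vision.capture(n); save(p,n+"6")
f=p["frame"]
cv2.imwrite("pics/c6%s.png"%n,cv2.resize(f[150:290,200:370,::-1],None,fx=4,fy=4)[:600,:800])
s=ctrl.read_state();print(s["tool_pos"],s["wrist_force"])
E
```

```text
[629.53470561 -17.34456516  86.01591129] [-6.78614358 -0.11796052 19.92011618]
```

View pics/c6scene.png

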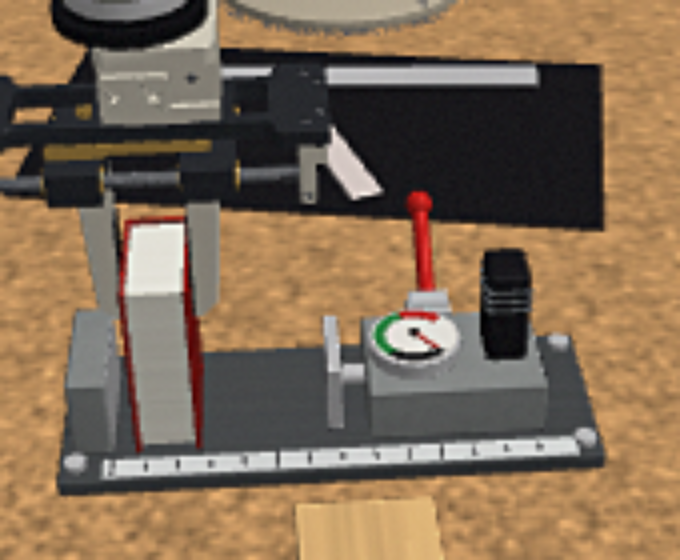

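Contact is confirmed: about 18 N upward, and the book stands on the bed at crop pixel (165,440). I'll relax the push and release.

Request:
step_arm --deltas '[[[0,0,-0.3],[0,0,0]],[[0,0,0],[0,0,0]]]'

```text
time_s: 12.2
tool_pos: [629.7, -17.4, 86.3]
tcp_rot: [-3.141, -0.005, 0.181]
wrist_force: [0.5, 0.2, -1.4]
width: 35.7
```

Request:
step_arm --deltas '[[[0,0,0],[0,0,0]],[[0,0,0],[0,0,0]],[[0,0,0],[0,0,0]],[[0,0,0],[0,0,0]],[[0,0,0],[0,0,0]],[[0,0,0],[0,0,0]]]' --gripper -0.3

```text
time_s: 12.95
tool_pos: [629.9, -17.4, 85.6]
tcp_rot: [-3.141, -0.005, 0.181]
wrist_force: [0.3, -0.8, -0.2]
width: 60.2
```

Request:
step_arm --deltas '[[[0,0,-8],[0,0,0]],[[0,0,-15],[0,0,0]],[[0,0,-20],[0,0,0]],[[0,0,-25],[0,0,0]],[[0,0,-20],[0,0,0]],[[0,0,0],[0,0,0]]]'

```text
time_s: 13.7
tool_pos: [630.2, -17.6, 181.3]
tcp_rot: [-3.142, -0.008, 0.18]
wrist_force: [-0.5, 1.1, -0.3]
width: 60.2
```

```bash
python3 plan.py 594 168 165 10.4 10; python3 - <<'E'
from h import *
n="scene"
p=vision.capture(n); save(p,n+"7")
f=p["frame"];np.savez("s7.npz",c=cloud(p),f=f)
cv2.imwrite("pics/c7%s.png"%n,cv2.resize(f[150:290,200:370,::-1],None,fx=4,fy=4)[:600,:800])
print([(d["p"],w(p,d["centre"]).round(1)) for d in finder.pinpoint(p,"red_book_center")][:2])
c=cloud(p)
for nm,(x,y,r,a,b) in {"fix":(636,-57,45,56,66),"book":(629,-18,48,112,128)}.items():
        m=(np.hypot(c[...,0]-x,c[...,1]-y)<r)&(c[...,2]>a)&(c[...,2]<b)
        print(nm,m.sum(),cv2.minAreaRect(c[m][:,:2].astype(np.float32)) if m.sum()>10 else 0,np.median(c[m],0))
E
```

```text
[[[-0.2, -18.9, 1.6], [0.0, -0.0, -0.0]], [[-0.2, -18.9, 1.6], [0.0, -0.0, -0.0]], [[-0.2, -18.9, 1.6], [0.0, -0.0, -0.0]], [[-0.2, -18.9, 1.6], [0.0, -0.0, -0.0]], [[-0.2, -18.9, 1.6], [0.0, -0.0, -0.0]], [[-0.2, -18.9, 1.6], [0.0, -0.0, -0.0]], [[-0.2, -18.9, 1.6], [0.0, -0.0, -0.0]], [[-0.2, -18.9, 1.6], [0.0, -0.0, -0.0]], [[-0.2, -18.9, 1.6], [0.0, -0.0, -0.0]], [[-0.2, -18.9, 1.6], [0.0, -0.0, -0.0]]]
[(0.86, array([629.8, -15.1,  63.2]))]
fix 236 ((636.570068359375, -46.626163482666016), (71.73436737060547, 40.826847076416016), 11.214141845703125) [644.83122908 -54.22517035  61.93813721]
book 370 ((628.7658081054688, -15.888595581054688), (72.80512237548828, 36.12879943847656), 11.811192512512207) [631.50116845 -15.22884235 117.6596727 ]
```

View pics/c7scene.png

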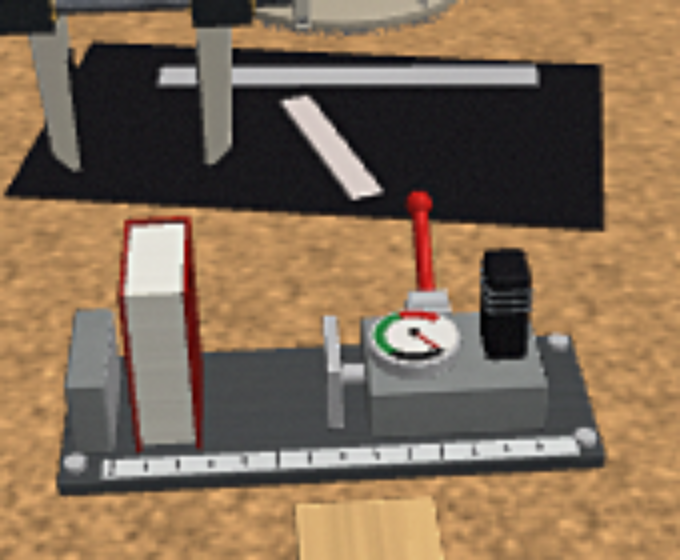

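The book is released and standing at crop pixel (165,330). It is square to the jaw, at caliper y about -70 mm and x about -2 mm. Next is the thumb grip at (507,300).

Request:
step_arm --deltas '[[[0.2,-18.9,1],[0,-0.1,0]],[[0.2,-18.9,1],[0,-0.1,0]],[[0.2,-18.9,1],[0,-0.1,0]],[[0.2,-18.9,1],[0,0,0]],[[0,-18.9,1],[0,0,0]],[[0,-18.9,1],[0,0,0]],[[0,-18.9,1],[0,0,0]],[[0,-18.9,1],[0,0,0]],[[0,-18.9,1],[0,0,0]],[[0,-14,1],[0,0,0]],[[0,0,0],[0,0,0]],[[0,0,0],[0,0,0]]]'

```text
time_s: 15.3
tool_pos: [592.5, 178.9, 166.1]
tcp_rot: [-3.14, 0.004, 0.184]
wrist_force: [-0.1, -0.0, 0.2]
width: 60.4
```

```bash
python3 plan.py 596 168.3 120 10.5 4
```

```text
[[[0.4, 2.8, 11.5], [-0.0, 0.1, 0.0]], [[0.4, 2.8, 11.5], [-0.0, 0.1, 0.0]], [[0.4, 2.8, 11.5], [-0.0, 0.1, 0.0]], [[0.4, 2.8, 11.5], [-0.0, 0.1, 0.0]]]
```

Request:
step_arm --deltas '[[[0.4,2.8,11.5],[0,0,0]],[[0.4,2.8,11.5],[0,0,0]],[[0.4,2.8,11.5],[0,0,0]],[[0.4,2,8],[0,0,0]],[[0,0,0],[0,0,0]],[[0,0,0],[0,0,0]]]'

```text
time_s: 16.05
tool_pos: [596.2, 165.3, 119.7]
tcp_rot: [-3.141, 0.006, 0.18]
wrist_force: [0.2, 0.6, 0.7]
width: 60.4
```

```bash
python3 plan.py 596 168.3 71 10.5 5; python3 - <<'E'
from h import *
n="scene"
p=vision.capture(n); save(p,n+"8")
f=p["frame"]
cv2.imwrite("pics/c8%s.png"%n,cv2.resize(f[150:290,220:390,::-1],None,fx=4,fy=4)[:600,:800])
E
```

```text
[[[0.1, -0.6, 9.7], [-0.0, 0.1, -0.0]], [[0.1, -0.6, 9.7], [-0.0, 0.1, -0.0]], [[0.1, -0.6, 9.7], [-0.0, 0.1, -0.0]], [[0.1, -0.6, 9.7], [-0.0, 0.1, -0.0]], [[0.1, -0.6, 9.7], [-0.0, 0.1, -0.0]]]
```

View pics/c8scene.png

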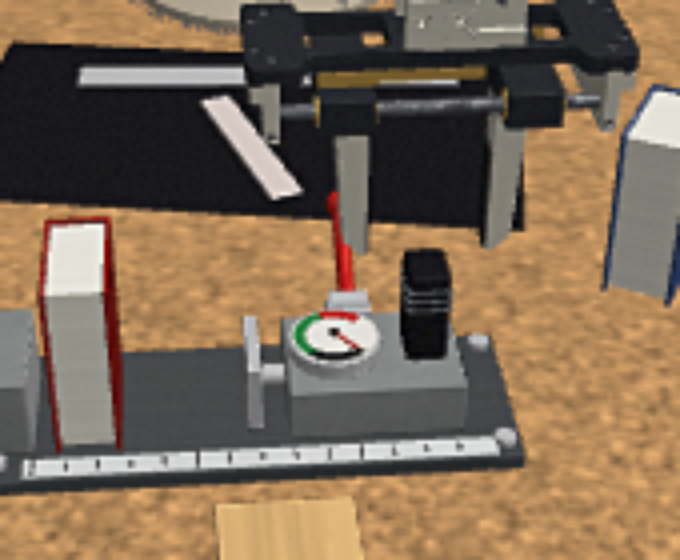

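The fingers, at crop (355,250) and (495,245), are above the grip at (425,300) and straddle it. I'll descend to it.

Request:
step_arm --deltas '[[[0,-0.6,9.7],[0,0,0]],[[0,-0.6,9.7],[0,0.1,0]],[[0,-0.6,9.7],[0,0.1,0]],[[0,-0.6,9.7],[0,0.1,0]],[[0,-0.4,7],[0,0,0]],[[0,0,0],[0,0,0]],[[0,0,0],[0,0,0]]]'

```text
time_s: 16.98
tool_pos: [595.4, 168.8, 70.7]
tcp_rot: [-3.141, 0.0, 0.181]
wrist_force: [-0.1, 0.0, 0.7]
width: 60.5
```

```bash
python3 plan.py 596 168.3 71 10.5 1; python3 - <<'E'
from h import *
n="scene"
p=vision.capture(n); save(p,n+"9")
f=p["frame"]
cv2.imwrite("pics/c9%s.png"%n,cv2.resize(f[150:290,220:390,::-1],None,fx=4,fy=4)[:600,:800])
E
```

```text
[[[0.5, 0.6, -0.3], [-0.0, 0.0, -0.1]]]
```

View pics/c9scene.png

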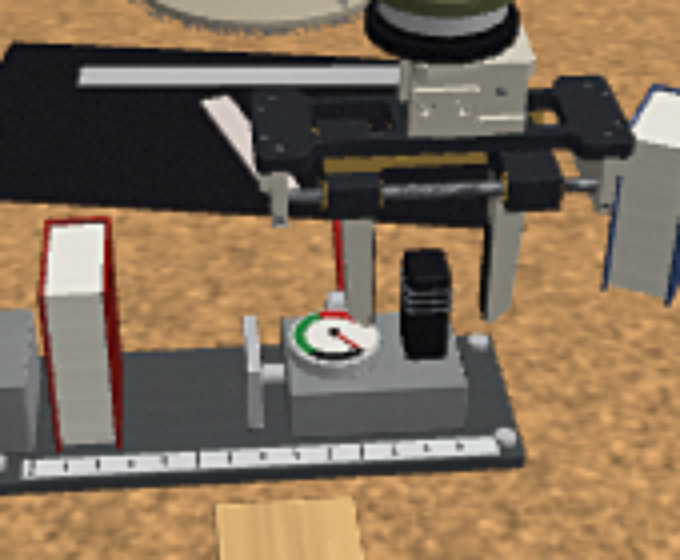

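Request:
step_arm --deltas '[[[0,0,0],[0,0,0]],[[0,0,0],[0,0,0]],[[0,0,0],[0,0,0]],[[0,0,0],[0,0,0]],[[0,0,0],[0,0,0]],[[0,0,0],[0,0,0]]]' --gripper 1

```text
time_s: 17.77
tool_pos: [596.0, 168.6, 71.7]
tcp_rot: [-3.141, -0.002, 0.181]
wrist_force: [0.2, -0.1, 0.7]
width: 23.8
```

```bash
cat > cal.py <<'E'
from h import *
# caliper coords of TCP; ref: book release TCP (629.7,-17.4) = caliper (-1.8,-69.7)
a=np.radians(10.5);ex=np.array([np.cos(a),np.sin(a)]);ey=np.array([-np.sin(a),np.cos(a)])
s=ctrl.read_state();d=np.array(s["tool_pos"][:2])-[629.7,-17.4]
print("t",round(s["time_s"],2),"cal x,y",np.round([d@ex-1.8,d@ey-69.7],2),"z",round(s["tool_pos"][2],1),"yaw",round(np.degrees(s["tcp_rot"][2]),2),
 "F cal",np.round([np.dot(s["wrist_force"][:2],ex),np.dot(s["wrist_force"][:2],ey),s["wrist_force"][2]],2),"w",s["width"])
E
python3 cal.py
```

```text
t 17.77 cal x,y [ -1.04 119.34] z 71.7 yaw 10.38 F cal [ 0.18 -0.14  0.72] w 23.774899182009715
```

Request:
step_arm --deltas '[[[0,2,0],[0,0,0]],[[0,4,0],[0,0,0]],[[0,6,0],[0,0,0]],[[0,6,0],[0,0,0]],[[0,6,0],[0,0,0]],[[0,6,0],[0,0,0]],[[0,6,0],[0,0,0]],[[0,6,0],[0,0,0]],[[0,6,0],[0,0,0]],[[0,4,0],[0,0,0]],[[0,0,0],[0,0,0]]]'

```text
time_s: 19.15
tool_pos: [601.2, 142.2, 71.5]
tcp_rot: [-3.118, -0.002, 0.201]
wrist_force: [0.2, -2.3, 0.3]
width: 24.1
```

```bash
python3 cal.py; python3 - <<'E'
from h import *
n="scene"
p=vision.capture(n); save(p,n+"10")
f=p["frame"]
cv2.imwrite("pics/c10%s.png"%n,cv2.resize(f[150:290,200:370,::-1],None,fx=4,fy=4)[:600,:800])
E
```

```text
t 19.15 cal x,y [-0.78 92.42] z 71.5 yaw 11.51 F cal [-0.23 -2.31  0.34] w 24.06133075278392
```

View pics/c10scene.png

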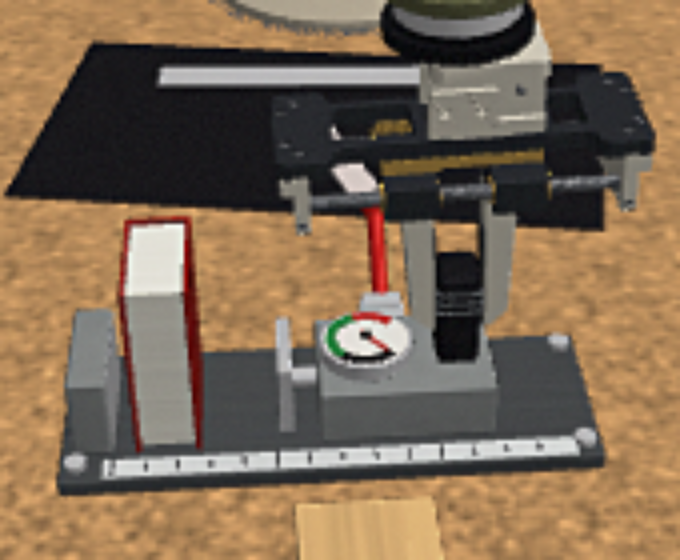

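```bash
python3 plan.py 606.4 113 71.5 10.5 5
```

```text
[[[-0.1, 5.9, -0.1], [-0.3, -0.0, 0.2]], [[-0.1, 5.9, -0.1], [-0.3, -0.0, 0.2]], [[-0.1, 5.9, -0.1], [-0.3, -0.0, 0.2]], [[-0.1, 5.9, -0.0], [-0.3, -0.0, 0.2]], [[-0.1, 5.9, -0.0], [-0.3, -0.0, 0.2]]]
```

Request:
step_arm --deltas '[[[0,6,0],[-0.5,0,0.3]],[[0,6,0],[-0.5,0,0.3]],[[0,6,0],[-0.5,0,0.3]],[[0,6,0],[-0.5,0,0.3]],[[0,6,0],[-0.5,0,0.3]],[[0,6,0],[-0.5,0,0.3]]]'

```text
time_s: 19.95
tool_pos: [604.7, 122.4, 71.8]
tcp_rot: [3.128, -0.001, 0.179]
wrist_force: [-1.8, 7.7, 1.3]
width: 23.8
```

```bash
python3 cal.py
```

```text
t 19.95 cal x,y [-0.91 72.33] z 71.8 yaw 10.28 F cal [-0.37  7.92  1.33] w 23.799335972812372
```

Request:
step_arm --deltas '[[[0,6,0],[0.1,0,0]],[[0,6,0],[0.1,0,0]],[[0,6,0],[0,0,0]],[[0,6,0],[0,0,0]]]'

```text
time_s: 20.45
tool_pos: [607.0, 110.6, 71.7]
tcp_rot: [-3.14, -0.001, 0.188]
wrist_force: [-1.3, 7.2, 0.5]
width: 23.7
```

```bash
python3 cal.py
```

```text
t 20.45 cal x,y [-0.81 60.33] z 71.7 yaw 10.77 F cal [0.05 7.3  0.45] w 23.7399552891382
```

Request:
step_arm --deltas '[[[0,6,0],[-0.2,0,0.2]],[[0,6,0],[-0.2,0,0.1]],[[0,6,0],[-0.2,0,0.1]]]'

```text
time_s: 20.82
tool_pos: [608.9, 100.4, 71.7]
tcp_rot: [3.14, -0.001, 0.186]
wrist_force: [-3.0, 6.3, 1.6]
width: 24.3
```

```bash
python3 cal.py; cat > look.py <<'E'
from h import *
import sys
n=sys.argv[1]
p=vision.capture("scene"); save(p,"scene"+n)
f=p["frame"]
cv2.imwrite("pics/c%s.png"%n,cv2.resize(f[190:275,210:330,::-1],None,fx=6,fy=6,interpolation=cv2.INTER_CUBIC)[:600,:800])
c=cloud(p)
m=(np.hypot(c[...,0]-629,c[...,1]+22)<52)&(c[...,2]>112)&(c[...,2]<128)
print("book",cv2.minAreaRect(c[m][:,:2].astype(np.float32)))
E
python3 look.py 11
```

```text
t 20.82 cal x,y [-0.8  49.94] z 71.7 yaw 10.67 F cal [-1.76  6.74  1.61] w 24.280925554137696
book ((628.76025390625, -15.954803466796875), (73.15290832519531, 35.988983154296875), 11.02553939819336)
```

View pics/c11.png

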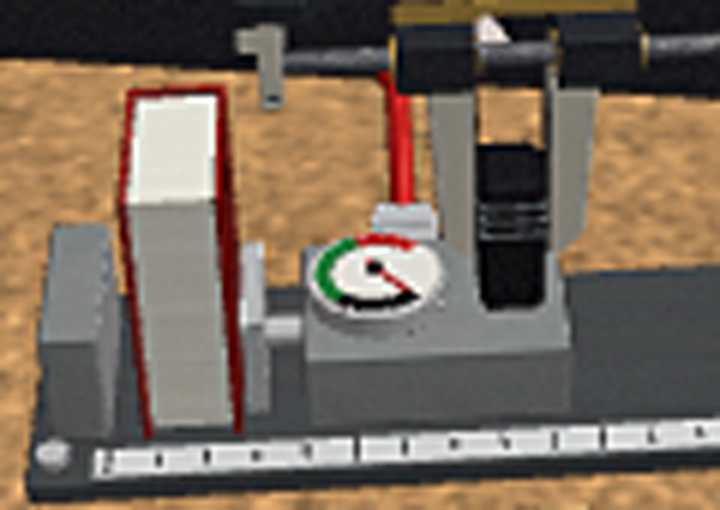

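The moving face at (252,330) is almost touching the book's right cover at (235,330), and the needle is at its zero, lower right. I'll continue in small steps.

Request:
step_arm --deltas '[[[0,5,0],[0,0,0]],[[0,5,0],[-0.1,0,0.1]]]'

```text
time_s: 21.12
tool_pos: [609.8, 95.4, 71.7]
tcp_rot: [-3.14, -0.001, 0.188]
wrist_force: [-2.3, 8.4, 1.4]
width: 23.9
```

```bash
python3 cal.py; python3 look.py 12
```

```text
t 21.12 cal x,y [-0.82 44.86] z 71.7 yaw 10.76 F cal [-0.75  8.66  1.4 ] w 23.9002620227832
book ((629.5596923828125, -17.75295639038086), (74.62870788574219, 35.742576599121094), 10.49686050415039)
```

View pics/c12.png

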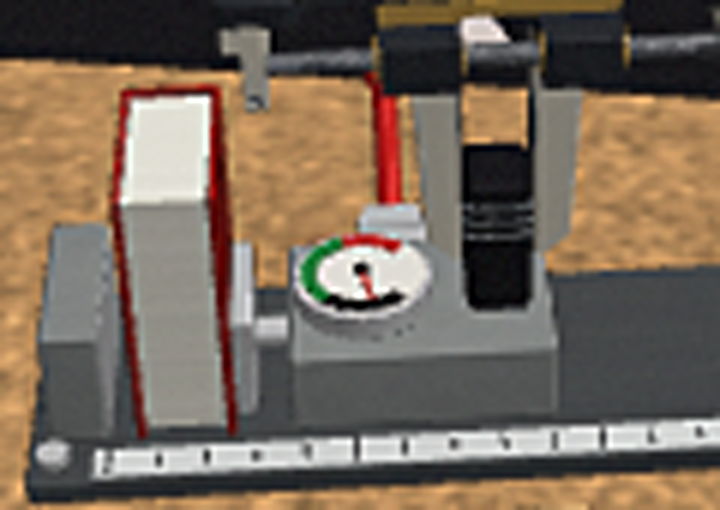

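The needle (370,285) has begun to move and the book slides with the jaw. The geometry gives a wall contact at jaw ≈34.5 and a target of jaw ≈29.5, since the plunger subtracts.

Request:
step_arm --deltas '[[[0,5,0],[-0.1,0,0.1]],[[0,5,0],[-0.1,0,0.1]],[[0,5,0],[-0.1,0,0.1]]]'

```text
time_s: 21.55
tool_pos: [611.1, 88.3, 71.7]
tcp_rot: [-3.138, -0.0, 0.188]
wrist_force: [-2.6, 9.4, 1.2]
width: 24.1
```

```bash
python3 cal.py; python3 look.py 13
```

```text
t 21.55 cal x,y [-0.78 37.66] z 71.7 yaw 10.8 F cal [-0.86  9.76  1.21] w 24.10566341808258
book ((630.9410400390625, -25.100696563720703), (73.70366668701172, 36.24442672729492), 10.553190231323242)
```

View pics/c13.png

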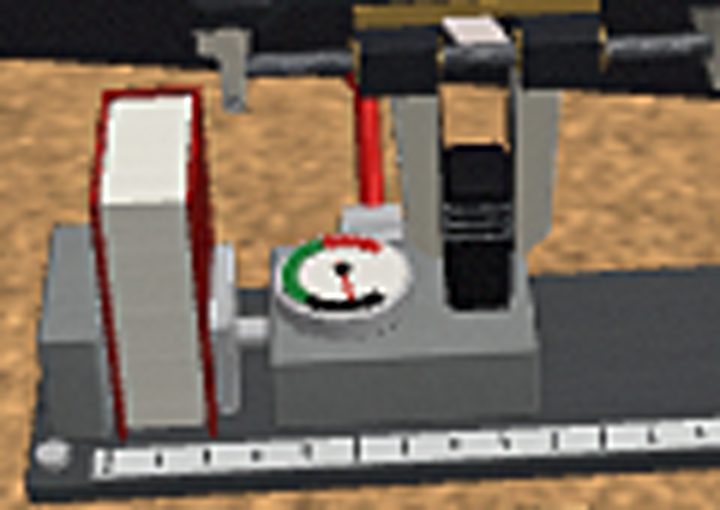

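Request:
step_arm --deltas '[[[0,5,0],[-0.1,0,0.1]],[[0,5,0],[-0.2,0,0.1]]]'

```text
time_s: 21.85
tool_pos: [612.0, 83.6, 71.7]
tcp_rot: [-3.138, 0.0, 0.189]
wrist_force: [-2.7, 9.5, 0.8]
width: 23.5
```

```bash
python3 cal.py; python3 look.py 14
```

```text
t 21.85 cal x,y [-0.79 32.8 ] z 71.7 yaw 10.83 F cal [-0.94  9.87  0.81] w 23.468492417405873
book ((630.9091186523438, -28.151668548583984), (73.65570831298828, 36.2012939453125), 10.836094856262207)
```

View pics/c14.png

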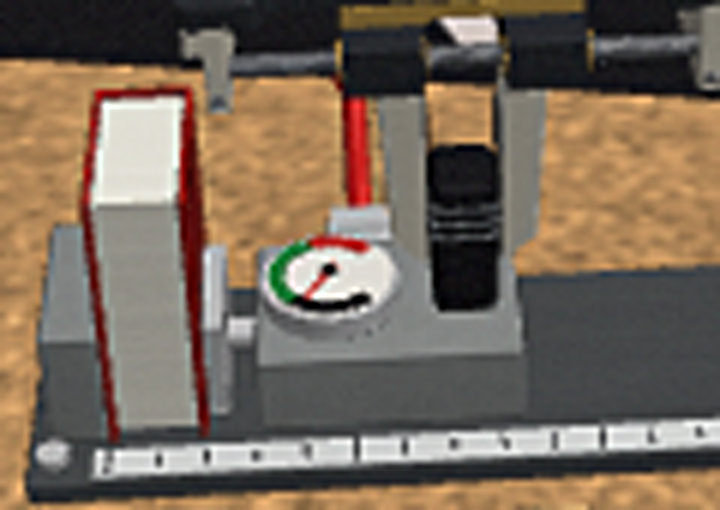

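The book is against the fixed jaw, and the needle at (302,298) is at the edge of the green. It needs about 2.5 mm more.

Request:
step_arm --deltas '[[[0,4.5,0],[-0.1,0,0.1]],[[0,4.5,0],[-0.1,0,0.1]]]'

```text
time_s: 22.15
tool_pos: [612.5, 81.1, 71.7]
tcp_rot: [-3.135, 0.0, 0.19]
wrist_force: [-2.7, 11.2, 1.5]
width: 23.3
```

```bash
python3 cal.py; python3 look.py 15
```

```text
t 22.15 cal x,y [-0.78 30.29] z 71.7 yaw 10.9 F cal [-0.65 11.56  1.52] w 23.275252583530435
book ((631.1713256835938, -28.04152488708496), (73.85205078125, 36.14988708496094), 10.660690307617188)
```

View pics/c15.png

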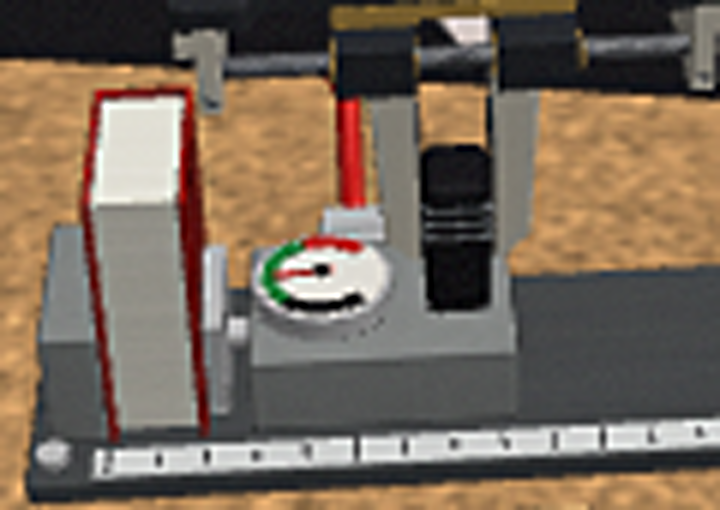

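The needle points left at (275,275), in mid-green. I'll relax the push, let go, and recheck.

Request:
step_arm --deltas '[[[0,0,0],[0,0,0]],[[0,0,0],[0,0,0]],[[0,0,0],[0,0,0]]]'

```text
time_s: 22.58
tool_pos: [612.5, 81.0, 71.6]
tcp_rot: [-3.136, 0.0, 0.19]
wrist_force: [-0.8, 2.0, 0.7]
width: 23.6
```

Request:
step_arm --deltas '[[[0,0,0],[0,0,0]],[[0,0,0],[0,0,0]],[[0,0,0],[0,0,0]],[[0,0,0],[0,0,0]],[[0,0,0],[0,0,0]]]' --gripper -0.3

```text
time_s: 23.2
tool_pos: [612.7, 79.7, 71.6]
tcp_rot: [-3.137, 0.001, 0.189]
wrist_force: [-1.4, -0.2, 0.1]
width: 59.9
```

```bash
python3 cal.py; python3 look.py 16
```

```text
t 23.2 cal x,y [-0.83 28.83] z 71.6 yaw 10.8 F cal [-1.42  0.02  0.15] w 59.86384096818586
book ((631.4173583984375, -28.150039672851562), (73.56999206542969, 36.18734359741211), 11.01009750366211)
```

View pics/c16.png

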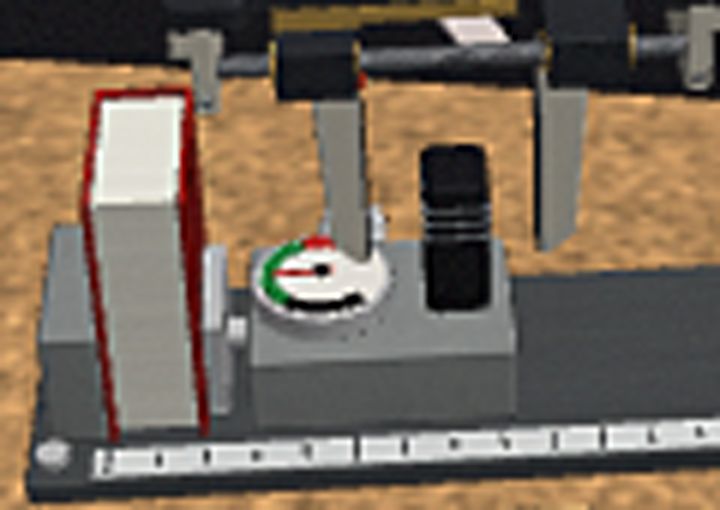

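The needle is still mid-green with the grip released. I'll rise and go over the lever with the fingers shut.

Request:
step_arm --deltas '[[[0,0,-10],[0,0,0]],[[0,0,-20],[0,0,0]],[[0,0,-25],[0,0,0]],[[0,0,-25],[0,0,0]],[[0,0,-10],[0,0,0]],[[0,0,0],[0,0,0]]]'

```text
time_s: 24.0
tool_pos: [612.8, 79.2, 166.6]
tcp_rot: [-3.137, -0.0, 0.189]
wrist_force: [-0.6, -0.4, -0.6]
width: 60.4
```

```bash
python3 cal.py;python3 plan.py 543.6 29.4 150 10.5 6
```

```text
t 24.0 cal x,y [-0.77 28.35] z 166.6 yaw 10.81 F cal [-0.66 -0.27 -0.64] w 60.40647526793164
[[[-12.9, 6.0, 2.7], [-0.0, -0.0, 0.1]], [[-12.9, 6.0, 2.7], [-0.0, -0.0, 0.1]], [[-12.9, 6.0, 2.7], [-0.0, -0.0, 0.1]], [[-12.9, 6.0, 2.8], [-0.0, -0.0, 0.1]], [[-12.9, 6.0, 2.8], [-0.0, -0.0, 0.1]], [[-12.9, 6.0, 2.8], [-0.0, -0.0, 0.1]]]
```

Request:
step_arm --deltas '[[[-12.9,6,0],[0,0,0.1]],[[-12.9,6,0],[0,0,0.1]],[[-12.9,6,0],[0,0,0.1]],[[-12.9,6,0],[0,0,0]],[[-12.9,6,0],[0,0,0]],[[-7,3,0],[0,0,0]],[[0,0,0],[0,0,0]],[[0,0,0],[0,0,0]],[[0,0,0],[0,0,0]]]' --gripper 1

```text
time_s: 25.12
tool_pos: [542.4, 29.7, 164.3]
tcp_rot: [-3.137, 0.004, 0.182]
wrist_force: [-0.6, 0.4, 0.4]
width: -0.0
```

```bash
python3 cal.py; python3 plan.py 543.6 29.4 110 10.5 5; python3 - <<'E'
from h import *
for n in("scene","top"):
    p=vision.capture(n); save(p,n+"17")
    print(n,[(round(d["p"],2),w(p,d["centre"]).round(1)) for d in finder.pinpoint(p,"lock_tip")][:3])
    c=cloud(p);f=p["frame"].astype(int)
    m=(f[...,0]>110)&(f[...,1]<60)&(f[...,2]<60)&(abs(c[...,0]-535)<45)&(abs(c[...,1]-35)<45)&(c[...,2]>40)&(c[...,2]<100)
    print(m.sum()); P=c[m]
    o=P[:,0].argsort(); print(P[o[::max(1,len(o)//12)]].round(1))
    if n=="scene": cv2.imwrite("pics/c17.png",cv2.resize(p["frame"][150:290,190:370,::-1],None,fx=4,fy=4))
E
```

```text
t 25.12 cal x,y [-79.09  -7.45] z 164.3 yaw 10.45 F cal [-0.49  0.49  0.37] w -0.02784949054108999
[[[0.3, 0.2, 10.9], [-0.1, 0.0, -0.0]], [[0.3, 0.2, 10.9], [-0.1, 0.0, -0.0]], [[0.3, 0.1, 10.9], [-0.1, 0.0, -0.0]], [[0.2, 0.1, 10.9], [-0.1, 0.0, -0.0]], [[0.2, 0.1, 10.9], [-0.1, 0.0, -0.0]]]
scene [(0.68, array([522.4,  24.9,  87.7])), (0.66, array([608.1,  84.7,  92.7]))]
81
[[521.5  31.1  88.3]
 [525.4  31.7  88. ]
 [528.6  32.1  84.4]
 [529.3  32.   79.2]
 [532.2  25.2  77.8]
 [534.7  25.6  76.6]
 [538.8  28.7  76.7]
 [546.1  29.6  70.3]
 [549.6  30.2  69.9]
 [552.4  28.2  68.8]
 [557.3  36.   64.2]
 [561.4  36.5  61.4]
 [564.6  32.2  57.6]
 [568.6  37.6  58.1]]
top []
0
[]
```

View pics/c17.png

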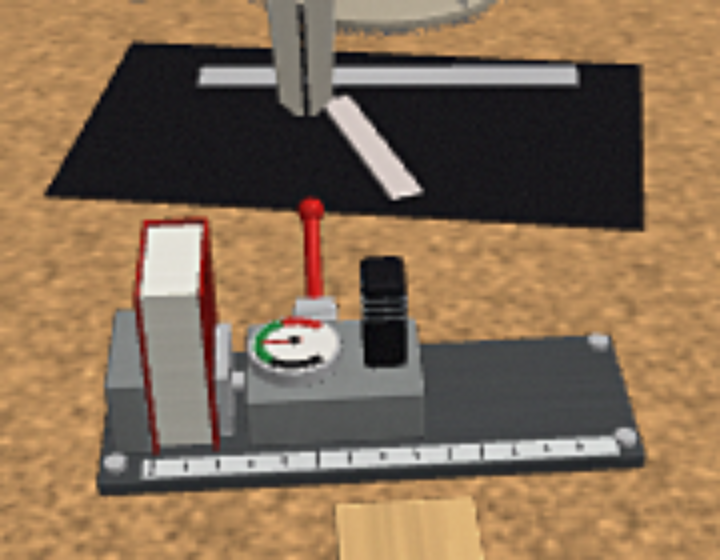

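The lever runs from (315,295) to the ball at (312,208). The closed fingers are directly above it, and the depth map puts the lever at y≈30 there, matching the TCP. I'll descend.

Request:
step_arm --deltas '[[[0.2,0.1,15],[-0.1,0,0]],[[0.2,0.1,20],[-0.1,0,0]],[[0.2,0,20],[0,0,0]],[[0.2,0,15],[0,0,0]],[[0,0,4],[0,0,0]],[[0,0,0],[0,0,0]]]'

```text
time_s: 26.08
tool_pos: [542.3, 30.0, 84.7]
tcp_rot: [-3.14, 0.005, 0.183]
wrist_force: [-0.7, -0.5, 1.0]
width: 0.4
```

```bash
python3 cal.py; python3 plan.py 543 29.6 60 10.5 6
```

```text
t 26.07 cal x,y [-79.07  -7.15] z 84.7 yaw 10.48 F cal [-0.79 -0.41  0.98] w 0.39484502634463037
[[[0.1, 0.1, 4.1], [-0.0, 0.0, -0.0]], [[0.1, 0.1, 4.1], [-0.0, 0.0, -0.0]], [[0.1, 0.1, 4.1], [-0.0, 0.0, -0.0]], [[0.1, 0.1, 4.1], [-0.0, 0.0, -0.0]], [[0.1, 0.1, 4.1], [-0.0, 0.0, -0.0]], [[0.1, 0.1, 4.1], [-0.0, 0.0, -0.0]]]
```

Request:
step_arm --deltas '[[[0,0,4],[0,0,0]],[[0,0,4],[0,0,0]],[[0,0,4],[0,0,0]],[[0,0,4],[0,0,0]],[[0,0,4],[0,0,0]],[[0,0,4],[0,0,0]]]'

```text
time_s: 26.82
tool_pos: [543.1, 29.7, 61.1]
tcp_rot: [-3.141, 0.002, 0.182]
wrist_force: [-1.6, -0.3, 1.9]
width: 0.3
```

```bash
python3 cal.py
```

```text
t 26.82 cal x,y [-78.39  -7.63] z 61.1 yaw 10.45 F cal [-1.64  0.05  1.9 ] w 0.2805908969400021
```

Request:
step_arm --deltas '[[[0,0,3],[0,0,0]],[[0,0,3],[0,0,0]],[[0,0,3],[0,0,0]],[[0,0,2],[0,0,0]]]'

```text
time_s: 27.32
tool_pos: [542.2, 29.6, 51.0]
tcp_rot: [-3.141, 0.003, 0.182]
wrist_force: [-9.6, -0.7, 45.5]
width: 0.4
```

```bash
python3 cal.py; python3 look.py 18
```

```text
t 27.32 cal x,y [-79.24  -7.59] z 51.0 yaw 10.43 F cal [-9.55  1.03 45.53] w 0.3701044035245228
book ((631.2625732421875, -28.15555191040039), (73.29441833496094, 35.94176483154297), 11.121068000793457)
```

View pics/c18.png

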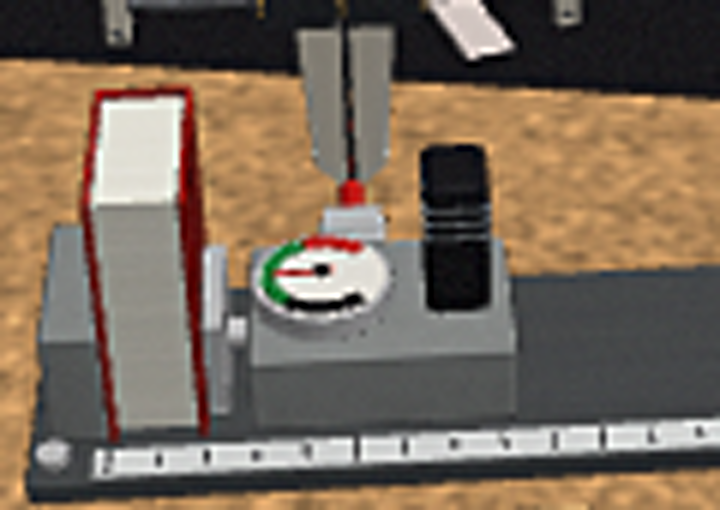

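The fingers are on the stop with 45 N, a bit harder than I meant. The needle is unchanged. I'll back off now.

Request:
step_arm --deltas '[[[0,0,-1],[0,0,0]],[[0,0,-4],[0,0,0]],[[0,0,-12],[0,0,0]],[[0,0,-20],[0,0,0]],[[0,0,-25],[0,0,0]],[[0,0,-25],[0,0,0]],[[0,0,-10],[0,0,0]],[[0,0,0],[0,0,0]],[[0,0,0],[0,0,0]]]'

```text
time_s: 28.5
tool_pos: [543.5, 30.2, 152.8]
tcp_rot: [-3.14, 0.001, 0.183]
wrist_force: [-0.4, 0.0, -0.3]
width: 0.3
```

```bash
python3 cal.py; python3 - <<'E'
from h import *
p=vision.capture("scene"); save(p,"scene19")
cv2.imwrite("pics/c19.png",cv2.resize(p["frame"][190:275,210:330,::-1],None,fx=6,fy=6,interpolation=cv2.INTER_CUBIC))
c=cloud(p);f=p["frame"].astype(int)
m=(f[...,0]>110)&(f[...,1]<60)&(f[...,2]<60)&(abs(c[...,0]-535)<45)&(abs(c[...,1]-35)<45)&(c[...,2]>30)&(c[...,2]<100)
P=c[m];o=P[:,0].argsort(); print(P[o[::max(1,len(o)//10)]].round(1))
for t in ["blue_book_center","grey_book_center","glue_jar","brush_pot","lock_tip","red_book_center"]:
    print(t,[(round(d["p"],2),np.round(w(p,d["centre"])).tolist()) for d in finder.pinpoint(p,t)[:2]])
E
```

```text
t 28.5 cal x,y [-77.93  -7.21] z 152.8 yaw 10.47 F cal [-0.39  0.1  -0.3 ] w 0.2688028721272238
[[509.   27.7  53.8]
 [513.9  23.5  53.8]
 [516.3  21.4  52.4]
 [519.5  27.   54.9]
 [522.   29.7  50.9]
 [529.   28.4  52.7]
 [535.2  31.8  51.3]
 [542.3  33.   50.6]
 [549.6  29.4  52.5]
 [556.2  30.5  51.5]
 [560.6  36.   52.2]]
blue_book_center [(0.58, [435.0, 309.0, 59.0])]
grey_book_center [(0.71, [420.0, -328.0, 55.0])]
glue_jar [(0.84, [538.0, 488.0, 0.0])]
brush_pot [(0.97, [652.0, 361.0, -3.0]), (0.6, [511.0, 23.0, 53.0])]
lock_tip [(0.6, [509.0, 23.0, 55.0])]
red_book_center [(0.92, [634.0, -30.0, 68.0]), (0.32, [437.0, 308.0, 56.0])]
```

View pics/c19.png

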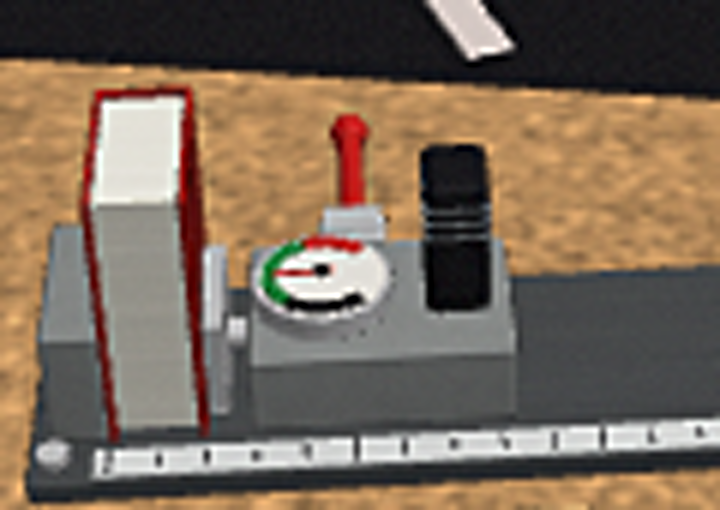

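The lever lies level, with its top at z≈52 all along and the ball at (350,125). The needle is mid-green, the book is pressed and square, and the bystanders are where they were, so I'll hand in.

```bash
python3 -c "
from rig import order
print(order.finish_job())"
```

```text
the job is handed in; nothing more can be done
None
```

I measured the red book as asked and handed the job in at about 28.5 s of the 72 s allowed; no verdict was reported.

- **Book:** I gripped it across the covers, lowered it onto the bed until the force reading showed contact, and released it 12 mm from the fixed jaw. It now stands square against the fixed jaw; its angle measures within about 1° of the caliper's.
- **Needle:** I slid the jaw shut by the thumb grip until the needle stood mid-green, which I estimate as about 6 mm of plunger. It looked the same after I let go of the grip and after the lock was pressed.
- **Lock lever:** it is fully down. In the depth image its top is level at about 52 mm along its length.
- **Bystanders:** in the last picture all four were within about 3 mm of where they started, which is within the detection error.
- **Arm:** the gripper was clear, touching nothing, at hand-in.

- **Hard press on the lever:** at the lever's stop the fingertips pressed with about 45 N for a moment, more than I intended. This was well under the 120 N wrist limit. It was on the fingers; I took the 40 N limit to cover only the arm and gripper body, but that is my reading of the rule.
- **Jaw target corrected:** I first worked out the final jaw position with the plunger's sign wrong. The dial pictures showed the mistake before it mattered.

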